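Switch off the kiln isolator, line up its padlock holes, take off its cover

TASK

Switch the kiln isolator off: push its red handle round clockwise, off the terminal cover, until the padlock hole in the handle's end lines up with the hole in the yellow hasp bracket so that a padlock would go through both. Then lift the cover plate straight up off its two pins by its black grip and lay it down gently, flat and grip up, on the bare bench beside the isolator. Leave the handle lined up, and do not disturb the two jars and the cup.

Things in the scene. Friction and masses are not known exactly. Their poses are not given: they have to be found in the camera images.
- isolator: Grey switch box, 130 x 262 mm (its x, y), 60 mm high, fixed on the bench, turned up to 0.4 rad about the vertical. Origin: middle of its underside; x to its back (two black cable glands), y left, z up. The cover sits on the right half of its top, centred at y -70 mm. Two steel pins, 6 mm thick, 18 mm high, stand on the top at (42, -35) and (-42, -105) mm, through the cover's holes.
- isolator_pivot (a point): Point on the handle's vertical axis at the box's top face (z = 0.06 m), 55 mm in +y from the middle of the box; axes as the box. The handle's round boss here is 52 mm across up to z = 0.078 m and 34 mm across up to z = 0.09 m.
- isolator_handle (a joint): Angle of the red handle. 0: arm along the box's -y, over the cover (on); grows clockwise seen from above; 1.57: arm along the box's -x (front). Starts at 0 to 0.4, where the arm holds the cover down. Stiff (0.25 N m friction, about 5 N at the fin), no spring: stays where left. No stop at the hasp hole: it can be pushed past it, up to 2.1, and pushed back.
- handle_fin (a point): Middle of the upright red fin on the handle's arm, 45 mm from the axis. The fin is 42 mm long along the arm, 16 mm thick, from z = 0.074 to 0.116 m: push on its broad side. The arm under it is 16 mm wide, from z = 0.068 to 0.080 m, 4 mm above the cover. x, y as the box's when the handle is at 0; the arm points along this point's -y.
- handle_hole (a point): Centre of the 13 mm padlock hole (vertical) in the round red eye, 32 mm across, at the end of the handle's arm, 85 mm from the axis; z = 0.074 m, the eye is 12 mm thick.
- hasp_hole (a point): Centre of the 13 mm hole (vertical) in the round eye of the yellow hasp bracket, at its upper face, z = 0.064 m, 85 mm from the handle's axis. The bracket is fixed; it points to the box's front within 0.2 rad either side, and the handle's eye passes 4 mm above it.
- cover_grip (a point): Middle of the black grip bar on the middle of the loose aluminium cover (about 150 g, plate 104 x 102 x 4 mm). Bar: 54 mm along this point's x, 16 mm thick along its y, 26 mm high above the base; point is 17 mm above the plate's underside, z = 0.077 m when on the box; axes then as the box's. Two 10 mm holes sit loosely on the pins; it must rise 15 mm to clear them.
- oxide_jar_1_mid (a point): Half-way up a loose dark blue jar with a white lid, 60 mm across and 82 mm high: leave alone.
- oxide_jar_3_mid (a point): Half-way up a loose yellow jar with a blue lid, 57 mm across and 76 mm high: leave alone.
- clear_cup_b_mid (a point): Half-way up a loose clear plastic cup, 72 mm across and 70 mm high: leave alone.
- cover: The loose cover plate; origin in the middle of its underside, axes as cover_grip.

How it is judged (in metres and radians):
On the way, in this order (a step that is already met when the one before it is completed fails the run):
1. the handle's padlock hole is lined up with the hasp hole (centres within 5 mm seen from above) while the cover is still on its pins (horizontal distance between handle_hole and hasp_hole below 0.005 m and height (world z) of cover_grip below 0.083 m and horizontal distance between cover_grip and isolator_pivot below 0.132 m), for 0.3 s.
2. the cover is lifted clear of its pins (height (world z) of cover_grip above 0.1 m), for 0.1 s.
At the end, for the whole second after the job is handed in: The handle's padlock hole is within 5 mm of the hasp hole seen from above (an 8 mm shackle passes both 13 mm holes), and the cover lies flat (within 0.1 rad), grip up, on the bare bench off the isolator (horizontal distance between handle_hole and hasp_hole below 0.005 m and height (world z) of cover_grip between 0.01 and 0.024 m and angle between cover_grip's own z axis and vertical below 0.1 rad); the robot touches nothing.
It fails at once if the cover is dropped (falls freely from more than about 3 cm) (linear speed of cover above 0.8 m/s and contact force between the fingers and cover below 0.2 N).
It fails at once if a jar or the cup is shifted by more than 3 cm or knocked over (distance of any of oxide_jar_1_mid, oxide_jar_3_mid, clear_cup_b_mid from where it was at the start of the episode above 0.03 m or angle between any of oxide_jar_1_mid, oxide_jar_3_mid, clear_cup_b_mid's own z axis and vertical above 0.5 rad).
It also fails if it takes over 64 s, if anything falls off the work surface, if the arm or the gripper's body presses on something with over 40 N, if the wrist force passes 120 N, or if a joint passes its speed limit or range.

ROBOT

A 7-joint arm with a two-finger parallel gripper is mounted at the origin on a cart in front of the work surface, level with it; the furniture and walls round the work are solid. World frame = base frame: x ahead of the robot, y to its left, z up, the work surface at z = 0. Lengths are in m, angles in degrees, forces in N, time in s.
With the tool pointing down it reaches from about 0.425 to 0.875 m from the base axis. Payload 4.7 kg.
Tool frame: the origin (TCP) lies midway between the tips of the shut fingers; the grasp point (between the pads) lies 19 mm behind it; z points along the fingers, y is the direction in which the jaws open and shut (so a half turn about z gives the same grasp; the last joint's range is limited). The gripper opens to 87 mm and grips with 3 to 60 N. Pads are 19 mm wide; open, the fingers measure 117 mm over their backs; the gripper's body (75 mm by 190 mm) begins 51 mm behind the grasp point.
Start: joints at [0.808, 18.392, -4.016, 83.108, 1.295, 78.541, -3.26], TCP at [0.65, -0, 0.186] pointing down, gripper open.
Joint ranges: [-163.93, 163.93], [-17.29, 119.83], [-79.2, 71.16], [3.27, 140.29], [-89.18, 269.18], [5.43, 117.66], [-154.24, 154.24]. Speed limits (degrees/s): [147.25, 147.25, 180, 180, 180, 180, 180].

INTERFACE

Orientations are given as [roll, pitch, yaw] about the fixed x, y, z axes, in that order (R = Rz(yaw) Ry(pitch) Rx(roll)).
In Python, from cell import env gives the robot as it stands.
- The arm moves only by the tool apply_moves, never from a script. Its argument "targets" is a list of rows, each a list of 2 entries, a list of its own where there are three numbers: the shift along the world's x, y, z in mm, then the turn, a rotation vector about the world's x, y, z in rad. A call has 1 to 8 rows; each row is the pose to reach, as a shift and turn from the pose commanded when the call began; what a row does not reach only later rows make up. A row lasts 1/10 s, in which the tool goes at most 50 mm and 8.59 degrees, less where a joint would pass 70% of its speed; a pose out of reach is approached as far as the arm can. A call with a gripper value outside its range is refused whole. "hand" is the finger opening in mm, from 0 to 87, set as the call begins (left out, the last holds). The fingers move at their own pace and stop on an object; "squeeze" is the grip in N (left out, the last holds). Time passes only in rows, so rows that repeat a pose let the fingers close. It gives the time, the measured TCP pose, the force and the opening at its end, in the units of the state.
- env.get_obs(): the state, without advancing time (a new reading comes with each control period).
- env.read_camera(name): name is "scene" or "side" or "wrist"; returns a dict with "image" (384x512x3 uint8, red, green, blue), "camera_matrix" (3x3 intrinsics, pixels), "camera_from_world" (4x4, takes a point from world to camera coordinates); the wrist camera has in their place "mount" (4x4, takes a point from camera to tool coordinates, whose origin is the TCP and whose axes are the flange's). Camera axes: x right, y down, z forward; pixel columns grow to the right and rows downward; lengths in m; the calibration is good to about 2 mm. A picture is of the moment at which its call begins: read the wrist's pose just before it. There is no depth.
- env.sign_off(): hands the job in, once; it reports no verdict.
Trained networks look in a picture, given as the dict that the camera call returned (one of the last four; its "shot" number tells which), for a name from the list of things; names that differ only in an ending like _2 or _b are one class to them, and where a whole thing is asked for, a point or a joint stands for the part that bears it (a point fixed in the world has none). Each returns a list of dicts, best first, with "conf" (0 to 1); they miss things now and then, are a little off and sometimes report something else, mostly with a low value. They report only what shows in the picture. A call takes as long as a camera call.
- env.regions_of(picture, target): "region" (384x512 bool, what is visible of it) and "rect" ([left, top, right, bottom] in pixels, round what is visible of it).
The state is a dict: "time_s": time; "qpos": joint angles; "joint_velocities": joint speeds; "effort": joint torques, N m; "tool_pos": TCP position; "tool_rot": TCP orientation; "force": force on the tool from outside, world axes, zero at the start; "wrist_torque": the same for the moment, N m; "grip_width": finger opening in m.
Only numpy, scipy, OpenCV 4.12 (cv2) and the standard library are available. Lean on these libraries where they do the work, as an engineer would, in place of code of your own. Each camera call takes 0.05 s, during which the arm holds its last target. There are 200 camera calls.

## Working session

There is one attempt and no reset: what is moved stays moved. The work goes in short steps, Python scripts to look and compute and a tool call to move; the robot and the scene stay as the last step left them, time stands still between calls to the robot, and variables do not carry over. Pictures are saved under pics/ and viewed, about 8 in all and at most 12, crops included, and the job is handed in when it is done.

Besides the shell and the picture viewer there is one more tool, called by a JSON object that holds its "method" and its "body". apply_moves: Moves the arm, as the interface text tells. Its arguments: {"type":"object","properties":{"targets":{"type":"array","items":{"type":"array"}},"hand":{"type":"number"},"squeeze":{"type":"number"}},"required":["targets"]}

```bash
mkdir -p pics; ls; cat > h.py <<'E'
import numpy as np,cv2
from cell import env
from scipy.spatial.transform import Rotation as R
def look(n,fn=None):
    o=env.get_obs(); p=env.read_camera(n)
    if n=='wrist':
        T=np.eye(4);T[:3,3]=o['tool_pos'];T[:3,:3]=R.from_euler('xyz',o['tool_rot'],degrees=True).as_matrix()
        p['camera_from_world']=np.linalg.inv(T@p['mount'])
    if fn: cv2.imwrite('pics/'+fn,p['image'][:,:,::-1])
    return p
def ray(p,uv,z):
    M=p['camera_from_world'];Ri=M[:3,:3].T;c=-Ri@M[:3,3]
    d=Ri@np.linalg.inv(p['camera_matrix'])@[uv[0],uv[1],1]
    return c+d*(z-c[2])/d[2]
def proj(p,X):
    q=p['camera_from_world'][:3,:3]@np.array(X)+p['camera_from_world'][:3,3]
    q=p['camera_matrix']@q; return q[:2]/q[2]
E
python3 - <<'E'
from h import *
o=env.get_obs();print({k:np.round(v,3) for k,v in o.items()})
ims=[]
for n in ['scene','side','wrist']:
    p=look(n);ims.append(p['image'][:,:,::-1].copy())
    print(n,np.round(np.linalg.inv(p['camera_from_world'])[:3,3],3))
    for t in ['isolator','isolator_handle','handle_fin','cover','cover_grip','handle_hole','oxide_jar_1_mid','oxide_jar_3_mid','clear_cup_b_mid']:
        try:
            for r in env.regions_of(p,t)[:2]:
                v,u=np.nonzero(r['region']); print(n,t,round(r['conf'],2),np.round(r['rect']),np.round([u.mean(),v.mean()],1),len(u))
        except Exception as e: print(t,e)
cv2.imwrite('pics/a.png',cv2.resize(np.vstack([ims[0]]),(800,600)))
cv2.imwrite('pics/b.png',cv2.resize(np.vstack([ims[2]]),(800,600)))
cv2.imwrite('pics/c.png',ims[1])
E
```

```text
pics
{'time_s': np.float64(0.0), 'qpos': array([ 0.809, 18.44 , -4.015, 83.175,  1.294, 78.54 , -3.26 ]), 'joint_velocities': array([ 0.046,  0.065, -0.067,  0.087, -0.016, -0.067, -0.046]), 'effort': array([-0.0000e+00, -4.9128e+01, -4.0400e-01, -3.1253e+01, -6.4000e-02,
        4.4000e-02,  0.0000e+00]), 'tool_pos': array([ 0.649, -0.   ,  0.185]), 'tool_rot': array([-1.7989e+02,  5.0000e-03,  9.0000e+01]), 'force': array([-1.021,  1.407, -0.121]), 'wrist_torque': array([-0.001, -0.063,  0.021]), 'grip_width': np.float64(0.087)}
scene [0.027 0.666 0.697]
scene isolator 0.98 [239. 167. 335. 260.] [283.8 219.9] 4139
scene isolator_handle 0.75 [269. 185. 304. 218.] [285.9 201.1] 622
scene handle_fin 0.68 [265. 183. 307. 218.] [285.9 201.1] 662
scene cover 0.78 [277. 166. 336. 205.] [306.9 184.3] 853
scene cover_grip 0.95 [274. 167. 331. 204.] [305.5 184.5] 902
scene handle_hole 0.76 [266. 184. 305. 219.] [286.  200.8] 682
scene oxide_jar_1_mid 0.9 [224. 247. 254. 286.] [237.9 267.5] 1139
scene oxide_jar_3_mid 0.71 [212. 188. 238. 226.] [224.1 206.2] 764
scene clear_cup_b_mid 0.93 [233
[... 784 characters left out ...]
. 264.] [227. 237.] 1361
side clear_cup_b_mid 0.93 [207. 188. 247. 225.] [223.6 202.9] 739
wrist [0.65  0.07  0.385]
wrist isolator 0.64 [ 38.   0. 242. 192.] [140.8  63.1] 15152
wrist isolator_handle 0.91 [ 70.   1. 142.  94.] [107.2  42. ] 3141
wrist handle_fin 0.79 [ 75.   2. 141.  92.] [106.9  41.9] 3122
wrist cover 0.97 [ 79.  43. 215. 187.] [150.1 116.8] 11576
wrist cover_grip 0.88 [ 74.  48. 219. 188.] [149.8 116.9] 11759
wrist handle_hole 0.75 [ 72.   2. 141.  92.] [107.2  42.4] 3121
wrist oxide_jar_1_mid 0.6 [ 73.  48. 215. 188.] [150.  116.5] 11968
wrist oxide_jar_1_mid 0.52 [ 74.   0. 142.  94.] [107.1  42.2] 3192
wrist clear_cup_b_mid 0.69 [243.   0. 328.  64.] [286.3  27.7] 4477
```

View pics/a.png

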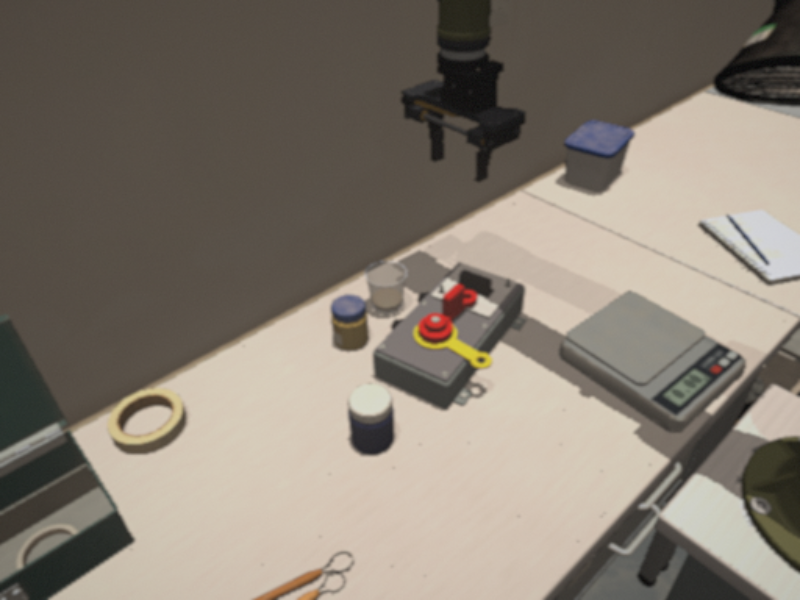

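View pics/b.png

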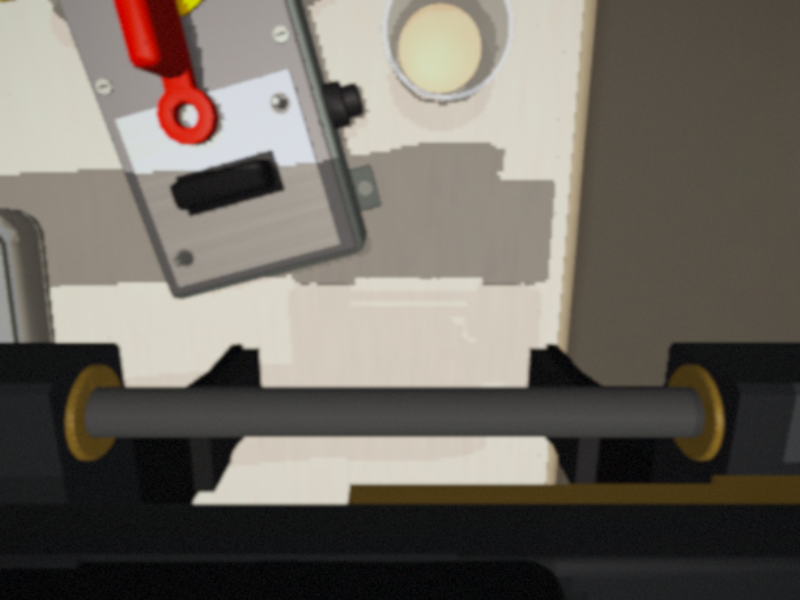

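```bash
python3 - <<'E'
from h import *
for n,a in [('scene',{'j1':(238,250),'j3':(224,191),'cup':(247.4,182.6),'iso':(284,220)}),('side',{'j1':(323.7,252),'j3':(227,219),'cup':(223.6,203)}),('wrist',{'cup':(286,27.7),'cover':(150,116.8),'h':(107,42)})]:
    p=look(n)
    for k,v in a.items(): print(n,k,np.round(ray(p,v,dict(j1=.082,j3=.076,cup=.035,iso=.05,cover=.064,h=.09)[k]),3))
    if n=='wrist': print(p['camera_matrix'],np.round(p['camera_from_world'],3))
E
```

```text
scene j1 [0.483 0.328 0.082]
scene j3 [0.66  0.225 0.076]
scene cup [0.687 0.128 0.035]
scene iso [0.505 0.172 0.05 ]
side j1 [0.477 0.333 0.082]
side j3 [0.651 0.239 0.076]
side cup [0.688 0.089 0.035]
wrist cup [0.682 0.138 0.035]
wrist cover [0.556 0.057 0.064]
wrist h [0.533 0.117 0.09 ]
[[340.72392431   0.         252.02860643]
 [  0.         340.72392431 190.43964569]
 [  0.           0.           1.        ]] [[ 1.     0.     0.001 -0.65 ]
 [-0.    -0.968  0.249 -0.028]
 [ 0.001 -0.249 -0.968  0.389]
 [ 0.     0.     0.     1.   ]]
```

Wrist view: the isolator is at about 16° yaw, with the handle eye over the cover near (187,112) and the pins at (280,102) and (184,258). The cup is to the upper right. I'll move for a full view of the box.

{"method": "apply_moves", "body": {"targets": [[[-35,28,20],[0,0,0]],[[-70,56,40],[0,0,0]],[[-100,80,60],[0,0,0]],[[-100,80,60],[0,0,0]],[[-100,80,60],[0,0,0]],[[-100,80,60],[0,0,0]]]}}

```text
time_s: 2.25
tool_pos: [0.5504, 0.0787, 0.2452]
tool_rot: [-180.0, 0.0, 89.9]
force: [-0.8, 0.1, -0.1]
grip_width: 0.0868
```

```bash
python3 - <<'E'
from h import *
p=look('wrist')
cv2.imwrite('pics/d.png',cv2.resize(p['image'][:240,40:360,::-1],(800,600),interpolation=cv2.INTER_CUBIC))
import pickle;pickle.dump(p,open('d.pkl','wb'))
print(env.get_obs()['tool_pos'],env.get_obs()['time_s'])
E
```

```text
[0.55031139 0.07851743 0.24480988] 2.3
```

View pics/d.png

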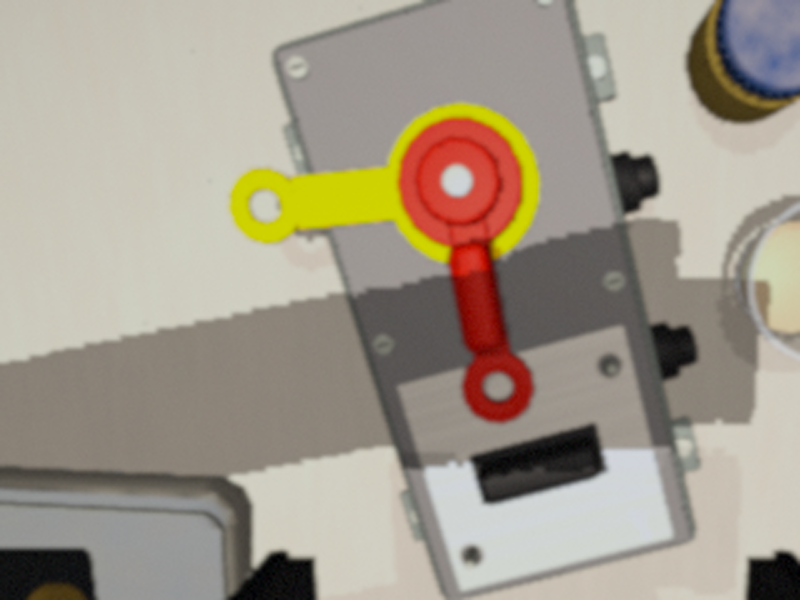

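Clear view: pivot (457,180), handle eye hole (498,386), hasp hole (265,205), pins at (610,365) and (471,555), grip centre about (540,464).

```bash
python3 - <<'E'
from h import *
import pickle;p=pickle.load(open('d.pkl','rb'))
P={}
for k,(u,v,z) in dict(piv=(457,180,.09),eye=(498,386,.08),hasp=(265,205,.064),pinb=(610,365,.078),pinf=(471,555,.078),grip=(538,463,.088),cup=(800,275,.07),j3=(790,35,.076)).items():
    P[k]=ray(p,(40+u/2.5-.3,v/2.5-.3),z);print(k,np.round(P[k],4))
a=lambda v:np.arctan2(v[1],v[0])
d=P['pinb']-P['pinf']; yaw=a(d)-np.arctan2(70,84);print('yaw',yaw,'pin d',np.linalg.norm(d[:2]))
Rm=R.from_euler('z',yaw).as_matrix()
mid=(P['pinb']+P['pinf'])/2; print('cover c',mid,'piv pred',mid+Rm@[0,.125,0])
v=P['eye']-P['piv'];w=P['hasp']-P['piv']
print('eye r',np.hypot(*v[:2]),'hasp r',np.hypot(*w[:2]),'ang',a(v),a(w),'handle',yaw-np.pi/2-a(v),'hasp',(yaw-np.pi/2-a(w))%(2*np.pi))
E
```

```text
piv [0.5212 0.1779 0.09  ]
eye [0.5361 0.0948 0.08  ]
hasp [0.4372 0.1701 0.064 ]
pinb [0.5842 0.1035 0.078 ]
pinf [0.5229 0.0174 0.078 ]
grip [0.5532 0.0627 0.088 ]
cup [0.6653 0.1408 0.07  ]
j3 [0.6524 0.2329 0.076 ]
yaw 0.25768303051151087 pin d 0.10575639010852605
cover c [0.55354445 0.06043992 0.078     ] piv pred [0.52168935 0.1813128  0.078     ]
eye r 0.08435511466228177 hasp r 0.08443926068109908 ang -1.393755771716892 -3.049065888380082 handle 0.08064247543350622 hasp 1.7359525920966963
```

{"method": "apply_moves", "body": {"targets": [[[-11,28,-15],[0,0,0.09]],[[-21,56,-45],[0,0,0.177]],[[-21,56,-80],[0,0,0.177]],[[-21,56,-115],[0,0,0.177]],[[-21,56,-140],[0,0,0.177]],[[-21,56,-152],[0,0,0.177]],[[-21,56,-152],[0,0,0.177]]], "hand": 50, "squeeze": 8}}

```text
time_s: 3.0
tool_pos: [0.5279, 0.1347, 0.0914]
tool_rot: [-179.7, 0.0, 100.1]
force: [0.2, -0.7, -0.2]
grip_width: 0.0507
```

```bash
python3 - <<'E'
from h import *
p=look('wrist')
cv2.imwrite('pics/e.png',p['image'][:,:,::-1])
E
```

```text
(no output)
```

View pics/e.png

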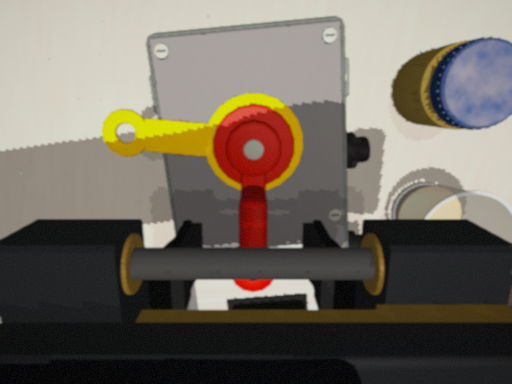

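The fin (column 253) is centred between the fingers (202–303), and the jaws are square to the arm. I'll close.

{"method": "apply_moves", "body": {"targets": [[[0,0,0],[0,0,0]],[[0,0,0],[0,0,0]],[[0,0,0],[0,0,0]],[[0,0,0],[0,0,0]],[[0,0,0],[0,0,0]],[[0,0,0],[0,0,0]]], "hand": 0}}

```text
time_s: 3.65
tool_pos: [0.5291, 0.136, 0.0939]
tool_rot: [180.0, 0.0, 100.1]
force: [-0.7, -1.0, -0.2]
grip_width: 0.0102
```

```bash
python3 - <<'E'
import numpy as np
c=np.array([.5215,.1785])
p0=np.array([.5279,.1347])-c
print(np.hypot(*p0))
for k in range(1,15):
    t=-1.655*k/14; Rm=np.array([[np.cos(t),-np.sin(t)],[np.sin(t),np.cos(t)]])
    print(k,np.round((Rm@p0-p0)*1000,1),round(t,3), np.round((Rm@p0-np.array([[np.cos(-1.655/2),-np.sin(-1.655/2)],[np.sin(-1.655/2),np.cos(-1.655/2)]])@p0)*1000,1))
E
```

```text
0.04426511041441105
1 [-5.2 -0.4] -0.118 [29.1 -9.9]
2 [-10.4  -0.3] -0.236 [23.9 -9.7]
3 [-15.6   0.5] -0.355 [18.7 -8.9]
4 [-20.7   1.9] -0.473 [13.7 -7.6]
5 [-25.5   3.9] -0.591 [ 8.8 -5.6]
6 [-30.1   6.4] -0.709 [ 4.2 -3.1]
7 [-34.3   9.4] -0.828 [0. 0.]
8 [-38.2  13. ] -0.946 [-3.9  3.5]
9 [-41.6  16.9] -1.064 [-7.3  7.5]
10 [-44.5  21.3] -1.182 [-10.2  11.8]
11 [-46.9  25.9] -1.3 [-12.6  16.5]
12 [-48.7  30.8] -1.419 [-14.4  21.4]
13 [-50.   35.9] -1.537 [-15.6  26.5]
14 [-50.6  41.1] -1.655 [-16.3  31.7]
```

{"method": "apply_moves", "body": {"targets": [[[0,0,0],[0,0,0]],[[0,0,0],[0,0,0]]]}}

```text
time_s: 3.85
tool_pos: [0.529, 0.136, 0.0937]
tool_rot: [-180.0, 0.0, 100.1]
force: [0.5, -1.0, 0.4]
grip_width: 0.0015
```

The fingers closed on nothing, so I'll look.

```bash
python3 - <<'E'
from h import *
p=look('wrist');s=look('side');c=look('scene')
a=p['image'][100:340,90:430]
b=cv2.resize(s['image'][100:260,220:400],(340,302)); d=cv2.resize(c['image'][110:260,220:370],(302,302))
cv2.imwrite('pics/f.png',np.vstack([np.hstack([b,d]),np.hstack([a,np.zeros((240,302,3),np.uint8)])])[:,:,::-1])
print(env.get_obs()['grip_width'])
E
```

```text
0.0005235460140339393
```

View pics/f.png

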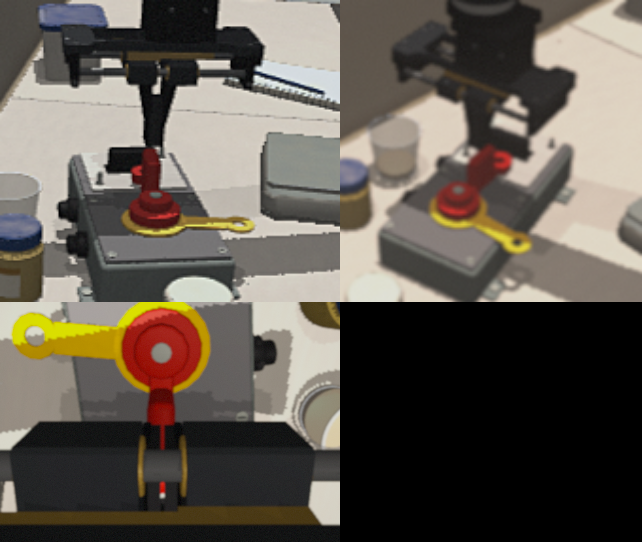

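```bash
python3 - <<'E'
from h import *
print(env.get_obs()['tool_pos'])
s=look('side');c=look('scene')
for n,p,o,k in[('side',s,(220,100),340/180),('scene',c,(220,110),302/150)]:
  for nm,X in dict(tcp=(.529,.136,.0937),tcp150=(.529,.136,.15),fintop=(.5295,.1347,.116),piv=(.5215,.1785,.09),pinb=(.5842,.1035,.078),hasp=(.4372,.1701,.064)).items():
    q=proj(p,X); print(n,nm,np.round(q,1),'crop',np.round((q-o)*k))
E
```

```text
[0.52897977 0.13597512 0.09373717]
side tcp [298.7 192.6] crop [149. 175.]
side tcp150 [300.5 165.6] crop [152. 124.]
side fintop [299.2 181.8] crop [150. 155.]
side piv [301.2 203.8] crop [153. 196.]
side pinb [272.1 191.1] crop [ 98. 172.]
side hasp [345.2 218.1] crop [236. 223.]
scene tcp [288.  194.1] crop [137. 169.]
scene tcp150 [288.6 174.9] crop [138. 131.]
scene fintop [288.5 186.3] crop [138. 154.]
scene piv [277.2 205. ] crop [115. 191.]
scene pinb [281.2 183. ] crop [123. 147.]
scene hasp [306.5 230.4] crop [174. 242.]
```

```bash
python3 - <<'E'
from h import *
s=look('side');c=look('scene')
b=cv2.resize(s['image'][140:220,260:330],(400,457),interpolation=3); d=cv2.resize(c['image'][145:225,255:325],(400,457),interpolation=3)
cv2.imwrite('pics/g.png',np.hstack([b,d])[:,:,::-1])
E
```

```text
(no output)
```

View pics/g.png

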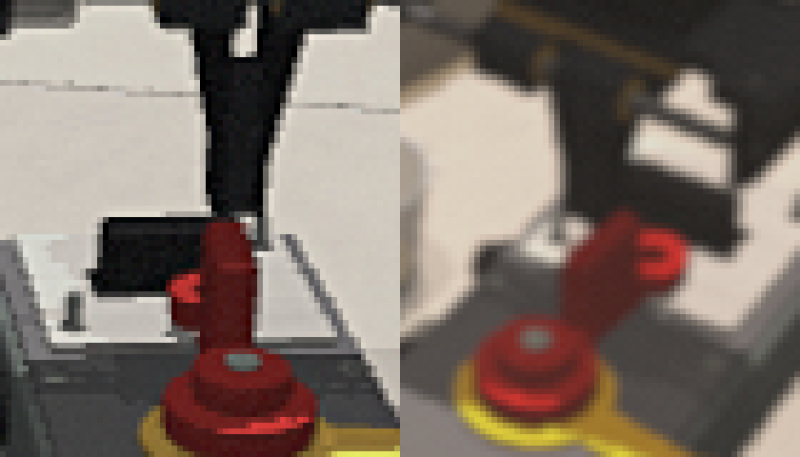

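```bash
python3 - <<'E'
from h import *
s=look('side');c=look('scene');w=look('wrist')
for z in (.09,.1,.11,.12,.13): print(z,ray(s,(305.5,183.5),z).round(4),ray(c,(288,182.6),z).round(4))
import pickle;d=pickle.load(open('d.pkl','rb'))
for X in [(.5295,.1347,.116),(.5254,.1555,.116),(.533,.1135,.116),(.533,.1135,.08)]:
  q=proj(d,X);print('d',((q-[40,0])*2.5).round())
q=s['camera_from_world'];print(proj(w,(.529,.136,.0937)),proj(w,(.529,.136,.116)),proj(w,(.529,.136,.15)))
cv2.imwrite('pics/w.png',cv2.resize(w['image'][150:330,160:340],(720,600),interpolation=3)[:,:,::-1])
print(env.get_obs()['grip_width'])
E
```

```text
0.09 [0.5181 0.0783 0.09  ] [0.563  0.1014 0.09  ]
0.1 [0.5177 0.1023 0.1   ] [0.5542 0.1107 0.1   ]
0.11 [0.5172 0.1263 0.11  ] [0.5453 0.12   0.11  ]
0.12 [0.5168 0.1503 0.12  ] [0.5365 0.1293 0.12  ]
0.13 [0.5163 0.1742 0.13  ] [0.5277 0.1386 0.13  ]
d [475. 294.]
d [463. 237.]
d [485. 351.]
d [489. 341.]
[251.97751936 219.35650041] [252.01574047 232.71710891] [252.09444868 260.23042528]
0.00024035390229319712
```

View pics/w.png

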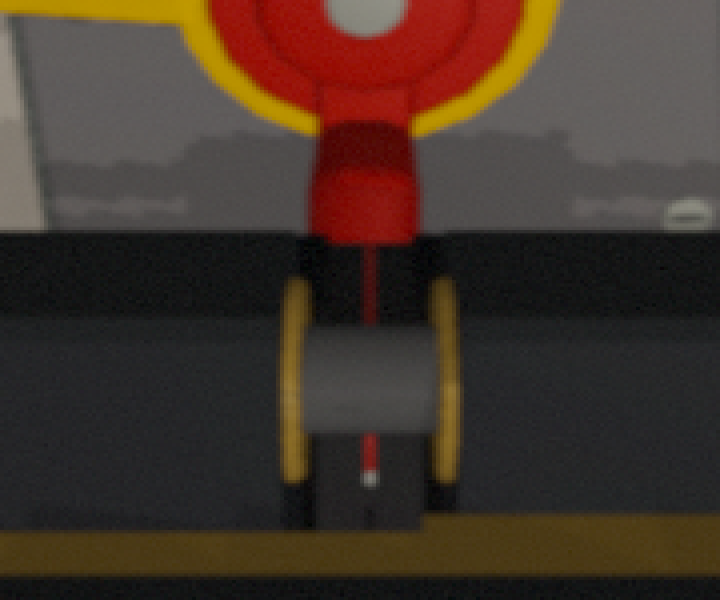

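The images put the shut fingertips just above the fin top, about 25 mm higher than the TCP reading suggests. I'll open and lower carefully while watching the force.

{"method": "apply_moves", "body": {"targets": [[[0,0,0],[0,0,0]],[[0,0,0],[0,0,0]],[[0,0,0],[0,0,0]],[[0,0,0],[0,0,0]],[[0,0,-5],[0,0,0]],[[0,0,-10],[0,0,0]],[[0,0,-15],[0,0,0]],[[0,0,-18],[0,0,0]]], "hand": 50}}

```text
time_s: 5.15
tool_pos: [0.5285, 0.1358, 0.0749]
tool_rot: [-179.9, 0.0, 100.1]
force: [-0.6, -0.4, -0.2]
grip_width: 0.0481
```

```bash
python3 - <<'E'
from h import *
o=env.get_obs();print(o['tool_pos'],o['force'])
s=look('side');c=look('scene');w=look('wrist')
b=cv2.resize(s['image'][140:220,260:330],(400,457),interpolation=3); d=cv2.resize(c['image'][145:225,255:325],(400,457),interpolation=3)
cv2.imwrite('pics/g2.png',np.hstack([b,d])[:,:,::-1])
E
```

```text
[0.52854008 0.13583905 0.07486667] [-0.57225991 -0.42484696 -0.22616425]
```

View pics/g2.png

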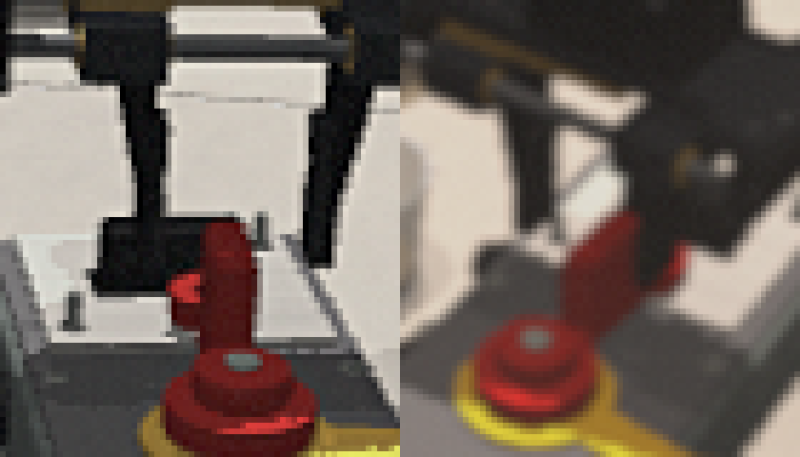

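```bash
python3 - <<'E'
from h import *
s=look('side');c=look('scene')
for z in (.07,.08,.09,.1,.11,.12): print(z,ray(s,(315.7,186.2),z).round(4),ray(c,(299.7,194.5),z).round(4))
E
```

```text
0.07 [0.4967 0.041  0.07  ] [0.528  0.0958 0.07  ]
0.08 [0.4968 0.0647 0.08  ] [0.52   0.1049 0.08  ]
0.09 [0.4969 0.0884 0.09  ] [0.512 0.114 0.09 ]
0.1 [0.497  0.1121 0.1   ] [0.5041 0.1231 0.1   ]
0.11 [0.4971 0.1358 0.11  ] [0.4961 0.1322 0.11  ]
0.12 [0.4972 0.1595 0.12  ] [0.4881 0.1413 0.12  ]
```

Triangulation puts the tip of the −x finger at about (0.497, 0.134, 0.109). So the fingertips are about 30 mm above the reported TCP. I'll lower another 16 mm and close.

{"method": "apply_moves", "body": {"targets": [[[0,0,-8],[0,0,0]],[[0,0,-16],[0,0,0]],[[0,0,-16],[0,0,0]]]}}

```text
time_s: 5.7
tool_pos: [0.5277, 0.1356, 0.0581]
tool_rot: [-179.8, 0.0, 100.1]
force: [-0.4, 0.8, -1.6]
grip_width: 0.0499
```

{"method": "apply_moves", "body": {"targets": [[[0,0,0],[0,0,0]],[[0,0,0],[0,0,0]],[[0,0,0],[0,0,0]],[[0,0,0],[0,0,0]],[[0,0,0],[0,0,0]],[[0,0,0],[0,0,0]],[[0,0,0],[0,0,0]]], "hand": 0}}

```text
time_s: 6.4
tool_pos: [0.5285, 0.1358, 0.0599]
tool_rot: [-180.0, 0.0, 100.2]
force: [-3.5, -0.3, 3.3]
grip_width: 0.0159
```

Gripped the fin at 15.9 mm. Now I'll swing it round the pivot.

{"method": "apply_moves", "body": {"targets": [[[-5.2,-0.4,0],[0,0,-0.118]],[[-10.4,-0.3,0],[0,0,-0.236]],[[-15.6,0.5,0],[0,0,-0.355]],[[-20.7,1.9,0],[0,0,-0.473]],[[-25.5,3.9,0],[0,0,-0.591]],[[-30.1,6.4,0],[0,0,-0.709]],[[-34.3,9.4,0],[0,0,-0.828]],[[-34.3,9.4,0],[0,0,-0.828]]]}}

```text
time_s: 7.2
tool_pos: [0.4963, 0.1438, 0.0599]
tool_rot: [179.8, -0.0, 52.5]
force: [3.6, -3.1, -1.4]
grip_width: 0.0161
```

{"method": "apply_moves", "body": {"targets": [[[-3.9,3.5,0],[0,0,-0.118]],[[-7.3,7.5,0],[0,0,-0.236]],[[-10.2,11.8,0],[0,0,-0.355]],[[-12.6,16.5,0],[0,0,-0.473]],[[-14.4,21.4,0],[0,0,-0.591]],[[-15.6,26.5,0],[0,0,-0.709]],[[-16.3,31.7,0],[0,0,-0.828]],[[-16.3,31.7,0],[0,0,-0.828]]]}}

```text
time_s: 8.0
tool_pos: [0.4806, 0.1736, 0.0599]
tool_rot: [179.8, -0.2, 5.0]
force: [3.7, -6.6, -0.9]
grip_width: 0.0164
```

```bash
python3 - <<'E'
from h import *
w=look('wrist','w3.png');c=look('scene')
d=cv2.resize(c['image'][165:265,225:345],(460,384),interpolation=3)
cv2.imwrite('pics/h.png',cv2.resize(np.hstack([w['image'],d]),(800,316))[:,:,::-1])
E
```

```text
(no output)
```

View pics/h.png

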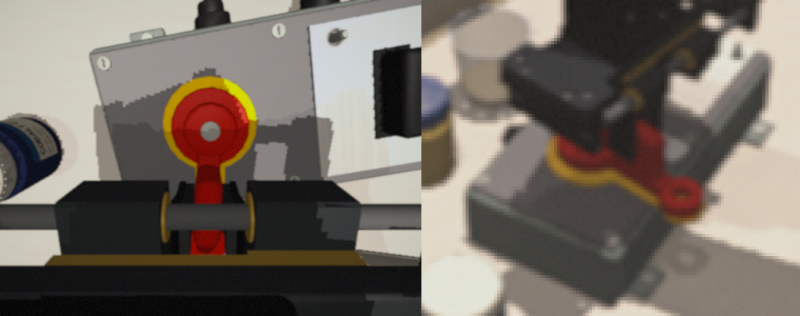

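The handle is close to aligned. I'll release, rise and swing the camera back for an overhead check.

{"method": "apply_moves", "body": {"targets": [[[0,0,0],[0,0,0]],[[0,0,0],[0,0,0]],[[0,0,0],[0,0,0]],[[0,0,30],[0,0,0]],[[0,0,70],[0,0,0]],[[0,0,90],[0,0,0.14]],[[0,-10,90],[0,0,0.28]],[[0,-20,90],[0,0,0.42]]], "hand": 36}}

```text
time_s: 8.9
tool_pos: [0.4787, 0.1582, 0.1509]
tool_rot: [-180.0, -0.1, 29.8]
force: [-0.1, -0.4, -0.5]
grip_width: 0.0361
```

{"method": "apply_moves", "body": {"targets": [[[0,-10,0],[0,0,0.14]],[[0,-20,0],[0,0,0.28]],[[0,-30,0],[0,0,0.42]],[[0,-40,0],[0,0,0.56]],[[0,-45,0],[0,0,0.7]],[[0,-45,0],[0,0,0.84]],[[0,-45,0],[0,0,0.98]],[[0,-45,0],[0,0,1.06]]]}}

```text
time_s: 9.7
tool_pos: [0.4782, 0.1128, 0.1498]
tool_rot: [-180.0, -0.0, 90.4]
force: [0.8, 0.8, -0.3]
grip_width: 0.0363
```

{"method": "apply_moves", "body": {"targets": [[[0,0,0],[0,0,0]],[[0,0,0],[0,0,0]],[[0,0,0],[0,0,0]]]}}

```text
time_s: 10.0
tool_pos: [0.4783, 0.1124, 0.1498]
tool_rot: [180.0, -0.0, 90.0]
force: [0.7, 0.1, -0.3]
grip_width: 0.0359
```

```bash
python3 - <<'E'
from h import *
import pickle
w=look('wrist');pickle.dump(w,open('i.pkl','wb'))
for X in [(.5215,.179,.09),(.437,.170,.08),(.437,.17,.064)]: print(proj(w,X))
cv2.imwrite('pics/i.png',cv2.resize(w['image'][:250,60:393],(800,600),interpolation=3)[:,:,::-1])
E
```

```text
[310.8812672 106.9169129]
[198.79774866 118.75304391]
[201.7425076 117.8705794]
```

View pics/i.png

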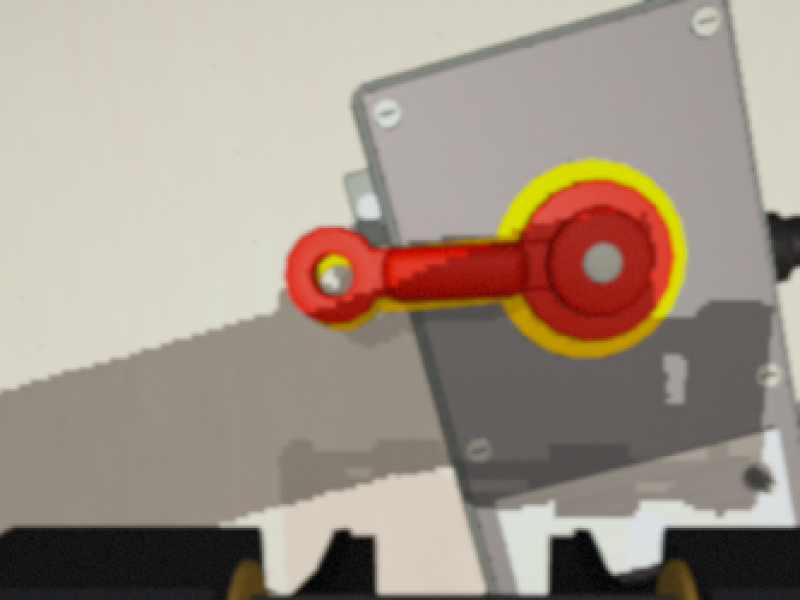

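The handle is slightly past the hole: yellow shows at the upper left inside the eye and along the lower edge of the arm. I'll measure it numerically.

```bash
python3 - <<'E'
from h import *
import pickle
p=pickle.load(open('i.pkl','rb'));im=p['image']
x0,y0,x1,y1=176,90,222,140
c=cv2.resize(im[y0:y1,x0:x1],None,fx=8,fy=8,interpolation=cv2.INTER_CUBIC)
h=cv2.cvtColor(c,cv2.COLOR_RGB2HSV);H,S,V=[h[...,k].astype(int) for k in range(3)]
red=((H<12)|(H>168))&(S>120); yel=(H>20)&(H<36)&(S>120)
T=lambda q:np.array(q)/8+[x0-.44,y0-.44]
m=(~red).astype(np.uint8);n,l,st,ce=cv2.connectedComponentsWithStats(m)
for k in range(1,n):
    if 3000<st[k,4]<30000 and st[k,0]>0 and st[k,1]>0: 
        cs,_=cv2.findContours((l==k).astype(np.uint8),0,1); e=cv2.fitEllipse(cs[0]); hole=l==k; print('redhole',e,T(e[0]),ray(p,T(e[0]),.08))
        eye=T(e[0])
ins=hole&~yel&(S<110); n,l,st,ce=cv2.connectedComponentsWithStats(ins.astype(np.uint8)); k=1+st[1:,4].argmax()
print('lens',st[k],T(ce[k]))
# hasp-hole arc: boundary pixels of lens adjacent to yellow
ad=(l==k)&(cv2.dilate((yel&hole).astype(np.uint8),np.ones((5,5)))>0)
pts=np.argwhere(ad)[:,::-1]
W=np.array([ray(p,T(q),.064)[:2] for q in pts])
from scipy.optimize import least_squares
f=least_squares(lambda a:np.hypot(*(W-a).T)-.0065,W.mean(0)+[.004,-.004])
print('hasp',f.x,'rms',np.sqrt((f.fun**2).mean()),len(W))
E_=ray(p,eye,.08)[:2]; print('eye-hasp mm',(E_-f.x)*1e3)
out=c[:,:,::-1].copy(); cv2.imwrite('pics/j.png',out)
E
```

```text
redhole ((182.2644805908203, 192.4209747314453), (124.99882507324219, 138.7858428955078), 178.10206604003906) [198.34306007 113.61262184] [0.4368003  0.17387419 0.08      ]
lens [ 138  167  105   94 7894] [199.35007791 116.22788067]
hasp [0.43601845 0.16943855] rms 8.200434426287524e-05 202
eye-hasp mm [0.78184996 4.43564554]
```

The eye is 4.4 mm past the hasp hole in +y. I'll re-grip with the pose offset by −3 mm and +0.06 rad from the last hold.

{"method": "apply_moves", "body": {"targets": [[[0,5,0],[0,0,-0.14]],[[0,10,0],[0,0,-0.28]],[[0,15,0],[0,0,-0.42]],[[0,25,0],[0,0,-0.56]],[[0,35,0],[0,0,-0.7]],[[0,45,0],[0,0,-0.84]],[[0,55,0],[0,0,-0.98]],[[0,62,0],[0,0,-1.12]]]}}

```text
time_s: 10.85
tool_pos: [0.4783, 0.1749, 0.1498]
tool_rot: [-180.0, -0.0, 25.5]
force: [-0.1, 0.1, -0.1]
grip_width: 0.036
```

{"method": "apply_moves", "body": {"targets": [[[0,0,0],[0,0,-0.14]],[[0,0,0],[0,0,-0.28]],[[0,0,0],[0,0,-0.3]],[[0,0,-35],[0,0,-0.3]],[[0,0,-70],[0,0,-0.3]],[[0,0,-90],[0,0,-0.3]],[[0,0,-90],[0,0,-0.3]]]}}

```text
time_s: 11.55
tool_pos: [0.4757, 0.173, 0.0567]
tool_rot: [179.9, 0.4, 8.8]
force: [0.6, -0.4, 0.1]
grip_width: 0.0363
```

{"method": "apply_moves", "body": {"targets": [[[0,0,0],[0,0,0]],[[0,0,0],[0,0,0]],[[0,0,0],[0,0,0]],[[0,0,0],[0,0,0]],[[0,0,0],[0,0,0]],[[0,0,0],[0,0,0]]], "hand": 0, "squeeze": 15}}

```text
time_s: 12.15
tool_pos: [0.4797, 0.1737, 0.0613]
tool_rot: [180.0, -0.1, 8.6]
force: [-0.4, -2.6, 5.8]
grip_width: 0.017
```

{"method": "apply_moves", "body": {"targets": [[[0,0,0],[0,0,0]],[[0,0,0],[0,0,0]],[[0,0,0],[0,0,0]],[[0,0,30],[0,0,0]],[[0,0,70],[0,0,0]],[[-30,0,90],[0,0,0]],[[-60,0,90],[0,0,0]],[[-60,0,90],[0,0,0]]], "hand": 36}}

```text
time_s: 12.95
tool_pos: [0.4156, 0.1749, 0.1502]
tool_rot: [-180.0, 0.0, 8.9]
force: [-0.3, -0.8, -0.6]
grip_width: 0.0358
```

{"method": "apply_moves", "body": {"targets": [[[0,0,0],[0,0,0]],[[0,0,0],[0,0,0]]]}}

```text
time_s: 13.15
tool_pos: [0.4189, 0.1739, 0.1495]
tool_rot: [180.0, 0.0, 8.7]
force: [0.3, -0.1, -0.5]
grip_width: 0.0358
```

```bash
cat > eye.py <<'E'
from h import *
from scipy.optimize import least_squares
p=look('wrist');im=p['image']
c0=proj(p,(.437,.171,.075)).astype(int);print('at',c0)
x0,y0=c0-26;c=cv2.resize(im[y0:y0+52,x0:x0+52],None,fx=8,fy=8,interpolation=cv2.INTER_CUBIC)
cv2.imwrite('pics/k.png',c[:,:,::-1])
h=cv2.cvtColor(c,cv2.COLOR_RGB2HSV);H,S,V=[h[...,k].astype(int) for k in range(3)]
red=((H<12)|(H>168))&(S>120); yel=(H>18)&(H<36)&(S>120)
T=lambda q:np.array(q)/8+[x0-.44,y0-.44]
n,l,st,ce=cv2.connectedComponentsWithStats((~red).astype(np.uint8))
for k in range(1,n):
    if 3000<st[k,4]<30000 and st[k,0]>0 and st[k,1]>0:
        cs,_=cv2.findContours((l==k).astype(np.uint8),0,1); e=cv2.fitEllipse(cs[0]); hole=l==k; eye=T(e[0]); print(e)
E_=ray(p,eye,.08)[:2];print('eye',E_)
n,l,st,ce=cv2.connectedComponentsWithStats((hole&~yel&(S<110)).astype(np.uint8));k=1+st[1:,4].argmax()
ad=(l==k)&(cv2.dilate((yel&hole).astype(np.uint8),np.ones((5,5)))>0)
pts=np.argwhere(ad)[:,::-1];print(len(pts),'lens',st[k])
W=np.array([ray(p,T(q),.064)[:2] for q in pts])
f=least_squares(lambda a:np.hypot(*(W-a).T)-.0065,E_)
print('hasp',f.x,np.sqrt((f.fun**2).mean()),'eye-hasp mm',(E_-f.x)*1e3)
E
python3 eye.py
```

```text
at [261 166]
((187.231201171875, 220.89358520507812), (118.29658508300781, 132.42193603515625), 84.18966674804688)
eye [0.4370793  0.17374034]
166 lens [ 162  163   92  100 7110]
hasp [0.43694114 0.16964632] 8.571170254342564e-05 eye-hasp mm [0.13815758 4.09402259]
```

The handle hasn't moved: the arm lagged about 4 mm under friction load in the first hold, so the second pose matched where the handle already was. I'll re-grip and push in −y by measured displacement; about −2.1 mm at the fin is needed.

{"method": "apply_moves", "body": {"targets": [[[30,0,0],[0,0,-0.04]],[[60,0,-10],[0,0,-0.04]],[[60,0,-45],[0,0,-0.04]],[[60,0,-80],[0,0,-0.04]],[[60,0,-90],[0,0,-0.04]],[[60,0,-90],[0,0,-0.04]],[[60,0,-90],[0,0,-0.04]]]}}

```text
time_s: 13.9
tool_pos: [0.4795, 0.1745, 0.0609]
tool_rot: [-180.0, -0.1, 6.4]
force: [-0.1, -0.1, -0.5]
grip_width: 0.036
```

{"method": "apply_moves", "body": {"targets": [[[0,0,0],[0,0,0]],[[0,0,0],[0,0,0]],[[0,0,0],[0,0,0]],[[0,0,0],[0,0,0]],[[0,0,0],[0,0,0]]], "hand": 0}}

```text
time_s: 14.4
tool_pos: [0.4791, 0.1738, 0.0608]
tool_rot: [180.0, -0.1, 6.4]
force: [-0.9, -2.3, 5.2]
grip_width: 0.0166
```

{"method": "apply_moves", "body": {"targets": [[[0,-2,0],[0,0,0]],[[0,-4,0],[0,0,0]],[[0,-4,0],[0,0,0]],[[0,-4,0],[0,0,0]]]}}

```text
time_s: 14.8
tool_pos: [0.479, 0.1718, 0.0607]
tool_rot: [-179.9, -0.1, 6.5]
force: [-0.6, 3.6, 6.2]
grip_width: 0.016
```

{"method": "apply_moves", "body": {"targets": [[[0,0,0],[0,0,0]],[[0,0,0],[0,0,0]],[[0,0,0],[0,0,0]],[[0,0,30],[0,0,0]],[[0,0,70],[0,0,0]],[[-30,0,90],[0,0,0]],[[-60,0,90],[0,0,0]],[[-60,0,90],[0,0,0]]], "hand": 36}}

```text
time_s: 15.6
tool_pos: [0.4157, 0.1701, 0.15]
tool_rot: [180.0, 0.1, 6.5]
force: [-0.0, 0.0, -0.5]
grip_width: 0.0361
```

{"method": "apply_moves", "body": {"targets": [[[0,0,0],[0,0,0]],[[0,0,0],[0,0,0]]]}}

```text
time_s: 15.8
tool_pos: [0.4189, 0.1696, 0.1494]
tool_rot: [180.0, 0.0, 6.4]
force: [1.4, -0.3, 0.1]
grip_width: 0.0359
```

```bash
python3 eye.py
```

```text
at [255 165]
((224.05947875976562, 224.75953674316406), (121.6413345336914, 128.16587829589844), 86.72513580322266)
eye [0.43728673 0.16982267]
164 lens [ 161  164  123   97 8980]
hasp [0.43700358 0.16994208] 7.642329811750667e-05 eye-hasp mm [ 0.28315687 -0.11941412]
```

View pics/k.png

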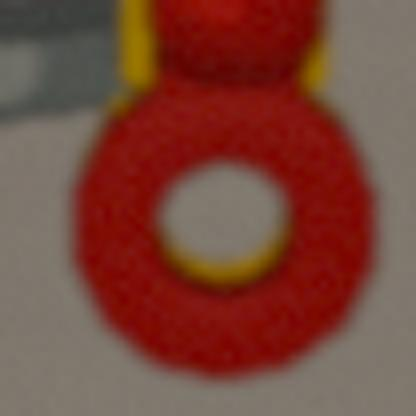

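The holes are concentric: the yellow crescent is symmetric left and right, with 0.3 mm measured offset. Next I'll check free bench for the cover.

```bash
python3 - <<'E'
from h import *
c=look('scene')
for n,(u,v),z in [('scale left',(562,345),.03),('scale back',(630,292),.03),('scale right',(743,360),.02),('scale front',(675,420),.02),('edge1',(520,195),0),('edge2',(440,240),0),('box',(565,170),0),('boxr',(600,188),0),('note',(700,222),0)]:
    print(n,ray(c,(u*.64,v*.64),z).round(3))
X=np.array([.59,-.075,0]);R_=R.from_euler('z',.258).as_matrix()
print([ (proj(c,X+R_@[a*.052,b*.051,0])/.64).round() for a,b in((1,1),(1,-1),(-1,-1),(-1,1))])
w=look('side'); m=env.regions_of(c,'cover')
E
```

```text
scale left [0.394 0.028 0.03 ]
scale back [ 0.394 -0.159  0.03 ]
scale right [ 0.195 -0.15   0.02 ]
scale front [0.205 0.028 0.02 ]
edge1 [ 0.762 -0.321  0.   ]
edge2 [ 0.758 -0.072  0.   ]
box [ 0.763 -0.485  0.   ]
boxr [ 0.659 -0.471  0.   ]
note [ 0.439 -0.496  0.   ]
[array([468., 282.]), array([493., 254.]), array([544., 271.]), array([521., 301.])]
```

{"method": "apply_moves", "body": {"targets": [[[30,-20,0],[0,0,0.07]],[[65,-50,0],[0,0,0.146]],[[100,-80,0],[0,0,0.146]],[[135,-109,0],[0,0,0.146]],[[135,-109,-30],[0,0,0.146]],[[135,-109,-65],[0,0,0.146]],[[135,-109,-70],[0,0,0.146]],[[135,-109,-70],[0,0,0.146]]], "hand": 50}}

```text
time_s: 16.8
tool_pos: [0.5525, 0.061, 0.0787]
tool_rot: [-180.0, 0.2, 14.8]
force: [-0.6, 0.2, 0.1]
grip_width: 0.0501
```

```bash
python3 - <<'E'
from h import *
w=look('wrist','l.png');print(env.get_obs()['tool_pos'])
im=w['image'];h=cv2.cvtColor(im,cv2.COLOR_RGB2HSV)
for X in [(.5535,.060,.088),(.5842,.1035,.078)]: print(proj(w,X).round(1))
s=look('side');c=look('scene')
b=cv2.resize(s['image'][140:230,240:330],(400,400),interpolation=3); d=cv2.resize(c['image'][130:220,260:350],(400,400),interpolation=3)
cv2.imwrite('pics/m.png',np.hstack([b,d])[:,:,::-1])
E
```

```text
[0.55381653 0.06130041 0.08034679]
[256.9 221.1]
[198.6 149.6]
```

{"method": "apply_moves", "body": {"targets": [[[0,0,-12],[0,0,0]],[[0,0,-24],[0,0,0]],[[0,0,-34],[0,0,0]],[[0,0,-36],[0,0,0]],[[0,0,-36],[0,0,0]]]}}

```text
time_s: 17.45
tool_pos: [0.5528, 0.061, 0.0429]
tool_rot: [-180.0, 0.1, 14.8]
force: [0.0, -0.8, 0.7]
grip_width: 0.05
```

{"method": "apply_moves", "body": {"targets": [[[0,0,0],[0,0,0]],[[0,0,0],[0,0,0]],[[0,0,0],[0,0,0]],[[0,0,0],[0,0,0]],[[0,0,0],[0,0,0]],[[0,0,0],[0,0,0]],[[0,0,0],[0,0,0]]], "hand": 0, "squeeze": 20}}

```text
time_s: 18.15
tool_pos: [0.5546, 0.0575, 0.0442]
tool_rot: [179.8, -0.1, 14.7]
force: [1.9, -5.6, -0.2]
grip_width: 0.016
```

Gripped at 16.0 mm. I'll relax the 3 mm side offset, then lift straight up.

{"method": "apply_moves", "body": {"targets": [[[1,-3,0],[0,0,0]],[[1,-3,0],[0,0,0]],[[1,-3,0],[0,0,0]],[[1,-3,4],[0,0,0]],[[1,-3,8],[0,0,0]],[[1,-3,12],[0,0,0]],[[1,-3,16],[0,0,0]]], "squeeze": 35}}

```text
time_s: 18.85
tool_pos: [0.5541, 0.0578, 0.0597]
tool_rot: [180.0, 0.0, 14.8]
force: [-0.8, -2.1, -2.6]
grip_width: 0.0154
```

{"method": "apply_moves", "body": {"targets": [[[0,0,5],[0,0,0]],[[0,0,12],[0,0,0]],[[0,0,22],[0,0,0]],[[0,0,34],[0,0,0]],[[0,0,45],[0,0,0]],[[0,0,50],[0,0,0]],[[0,0,50],[0,0,0]]]}}

```text
time_s: 19.55
tool_pos: [0.5553, 0.0583, 0.1111]
tool_rot: [180.0, -0.1, 14.8]
force: [0.2, 0.1, -1.9]
grip_width: 0.0157
```

```bash
python3 - <<'E'
from h import *
o=env.get_obs();print(o['tool_pos'],o['force'],o['grip_width'])
s=look('side');c=look('scene')
b=cv2.resize(s['image'][110:240,220:350],(400,400),interpolation=3); d=cv2.resize(c['image'][110:240,230:360],(400,400),interpolation=3)
cv2.imwrite('pics/m.png',np.hstack([b,d])[:,:,::-1])
for p,n in((s,'s'),(c,'c')):
  for t in('cover','cover_grip'):
    for r in env.regions_of(p,t)[:1]:
      v,u=np.nonzero(r['region']);print(n,t,r['conf'],r['rect'],u.mean(),v.mean())
  print(proj(p,(.555,.057,.11)),proj(p,(.555,.057,.07)))
E
```

```text
[0.55526147 0.05825738 0.1111458 ] [ 0.20324819  0.05334397 -1.88986788] 0.015739213974154283
s cover 0.79 [264.6, 149.8, 321.4, 171.3] 290.2925170068027 161.58843537414967
s cover_grip 0.94 [262.0, 149.0, 322.3, 170.6] 291.0233739837398 161.23373983739836
[288.99879815 169.45426254] [288.003568   186.95897077]
c cover_grip 0.61 [274.6, 151.3, 333.4, 180.0] 304.9595015576324 165.74143302180684
[303.20400477 169.94008982] [302.45533082 182.7622859 ]
```

The cover is held: 1.9 N load, and the side camera sees it raised. Carry it to (0.59, −0.085).

{"method": "apply_moves", "body": {"targets": [[[5,-20,0],[0,0,0]],[[12,-50,0],[0,0,0]],[[20,-80,0],[0,0,0]],[[28,-115,0],[0,0,0]],[[35,-143,0],[0,0,0]],[[35,-143,-20],[0,0,0]],[[35,-143,-45],[0,0,0]],[[35,-143,-70],[0,0,0]]]}}

```text
time_s: 20.65
tool_pos: [0.5895, -0.0852, 0.0388]
tool_rot: [-180.0, -0.0, 14.7]
force: [0.8, -0.1, -2.3]
grip_width: 0.0156
```

{"method": "apply_moves", "body": {"targets": [[[0,0,-15],[0,0,0]],[[0,0,-27],[0,0,0]],[[0,0,-36],[0,0,0]],[[0,0,-42],[0,0,0]],[[0,0,-46],[0,0,0]],[[0,0,-48],[0,0,0]],[[0,0,-48],[0,0,0]]]}}

```text
time_s: 21.35
tool_pos: [0.5897, -0.0849, -0.008]
tool_rot: [180.0, -0.0, 14.8]
force: [-0.3, 0.5, -2.5]
grip_width: 0.0154
```

About 8 mm above the bench; creeping down until the load comes off.

{"method": "apply_moves", "body": {"targets": [[[0,0,-2],[0,0,0]],[[0,0,-4],[0,0,0]],[[0,0,-6],[0,0,0]],[[0,0,-6],[0,0,0]]]}}

```text
time_s: 21.75
tool_pos: [0.5891, -0.0849, -0.0145]
tool_rot: [-180.0, 0.0, 14.8]
force: [-0.0, -0.3, -0.7]
grip_width: 0.0155
```

{"method": "apply_moves", "body": {"targets": [[[0,0,-1],[0,0,0]],[[0,0,-2],[0,0,0]],[[0,0,-3],[0,0,0]],[[0,0,-3],[0,0,0]]]}}

```text
time_s: 22.15
tool_pos: [0.5895, -0.0849, -0.0159]
tool_rot: [-180.0, -0.0, 14.8]
force: [-3.4, 1.5, 7.3]
grip_width: 0.0159
```

The load is reversed (+7 N), so it's resting. Release and rise.

{"method": "apply_moves", "body": {"targets": [[[0,0,1],[0,0,0]],[[0,0,1],[0,0,0]],[[0,0,1],[0,0,0]],[[0,0,1],[0,0,0]],[[0,0,15],[0,0,0]],[[0,0,45],[0,0,0]],[[0,0,90],[0,0,0]],[[0,0,130],[0,0,0]]], "hand": 50}}

```text
time_s: 22.95
tool_pos: [0.5895, -0.085, 0.1154]
tool_rot: [180.0, -0.0, 14.8]
force: [1.5, 0.9, 0.3]
grip_width: 0.0496
```

{"method": "apply_moves", "body": {"targets": [[[-35,40,15],[0,0,0]],[[-70,80,30],[0,0,0]],[[-100,120,40],[0,0,0]],[[-130,160,40],[0,0,0]],[[-150,200,40],[0,0,0]],[[-170,235,40],[0,0,0]],[[-170,250,40],[0,0,0]],[[-170,250,40],[0,0,0]]]}}

```text
time_s: 23.75
tool_pos: [0.4189, 0.1677, 0.1541]
tool_rot: [-180.0, -0.1, 15.1]
force: [-0.4, -0.4, 0.0]
grip_width: 0.0502
```

{"method": "apply_moves", "body": {"targets": [[[0,0,0],[0,0,0]],[[0,0,0],[0,0,0]]]}}

```text
time_s: 23.95
tool_pos: [0.4201, 0.1633, 0.153]
tool_rot: [180.0, -0.0, 14.6]
force: [-0.2, 0.4, -0.9]
grip_width: 0.0503
```

```bash
python3 eye.py; python3 - <<'E'
from h import *
c=look('scene');s=look('side')
b=cv2.resize(s['image'][150:320,190:350],(400,425),interpolation=3); d=cv2.resize(c['image'][130:300,200:360],(400,425),interpolation=3)
cv2.imwrite('pics/n.png',np.hstack([b,d])[:,:,::-1])
for p,n in((s,'s'),(c,'c')):
  for t in('cover_grip','oxide_jar_1_mid','oxide_jar_3_mid','clear_cup_b_mid'):
    for r in env.regions_of(p,t)[:1]: print(n,t,round(r['conf'],2),np.round(r['rect']))
  print('pred grip',proj(p,(.59,-.085,.017)))
E
```

```text
at [250 165]
((225.14120483398438, 221.6566162109375), (119.47266387939453, 126.71536254882812), 87.78892517089844)
eye [0.43728368 0.16988966]
156 lens [ 166  164  121   94 8796]
hasp [0.43693407 0.16996995] 6.837989205145377e-05 eye-hasp mm [ 0.34960932 -0.08028711]
s cover_grip 0.62 [273. 178. 290. 180.]
s oxide_jar_1_mid 0.96 [305. 247. 342. 313.]
s oxide_jar_3_mid 0.98 [212. 213. 244. 262.]
s clear_cup_b_mid 0.72 [209. 192. 242. 224.]
pred grip [277.2926648  183.13754259]
c cover_grip 0.65 [329. 169. 352. 187.]
c oxide_jar_1_mid 0.57 [224. 247. 252. 290.]
c oxide_jar_3_mid 0.72 [211. 186. 239. 228.]
c clear_cup_b_mid 0.59 [234. 167. 262. 202.]
pred grip [326.79964882 170.65800996]
```

View pics/n.png

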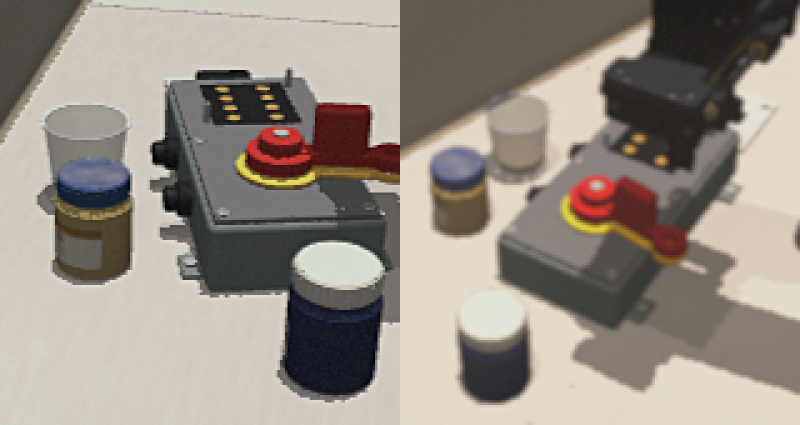

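```bash
python3 -c "
from cell import env
print(env.sign_off())"
```

```text
the job is handed in; nothing more can be done
None
```

The isolator is switched off and the cover is on the bench. I handed the job in at about 24 s of the 64 s allowed; `sign_off()` gives no verdict.

- **Handle:** I turned it clockwise by its fin. It first ended about 4 mm past the hole. One re-grip didn't move it, and a second pushed it back. The last wrist-camera check, after the cover was laid down, shows the padlock hole 0.4 mm from the hasp hole (limit 5 mm).
- **Cover:** I lifted it straight up off the pins by its grip and set it down near (0.59, -0.085) on the bench. The load came off at the height that matches the plate lying flat. The final pictures hardly show the cover behind the box, so "flat, grip up" rests on that height, the force, the level tool, and a sliver of the grip seen about where it should be.
- **Jars and cup:** they stand upright, within a few pixels of where they started.
- **Disagreement:** the fingertips appeared about 30 mm higher than the reported tool position. My first close on the fin therefore closed on nothing. I measured the offset from two cameras and allowed for it from then on.

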